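# Re-tension the sprung puller on the textile bench

### The job

The tension puller is still held at the last job's setting. Flip its red lock-off lever forward and press the black paddle down against the body so that the blue pull plate runs fully home; let the paddle come up, then draw the plate out until the catch itself holds the orange pointer within the green band, and let go. Leave the green band and the other things on the bench where they are.

Things in the scene. Friction and masses are not known exactly. Their poses are not given: they have to be found in the camera images.
- gauge: Tension puller bolted to the bench, 270 x 86, with a white scale strip (34 high) along its +y side, out to 70 from the middle line. Origin: centre of its underside. x axis: the pull direction, roughly to the robot's left; z up. Along x: pad -110, lever pivot -60, paddle hinge -10, body end +135, then the plate. All is below 69 high but the red lever and the blue plate.
- slide (a joint): Plate's travel, m: 0 home, 0.125 end stop. Sprung home: 3.5 N + 70 N/m. A ratchet holds it at about every 10 mm (0, 10, 20...): drawn out, it clicks past each tooth (3 to 4 N more; clicked about 1 mm past the holding point); eased, it falls back to the last tooth clicked and stays until the paddle is pressed. With the lever locked it moves neither way.
- pull_face (a point): Middle of the inner face (towards the body) of the blue pull plate, 50 high. Plate: 10 thick along x, 80 wide, 12 to 76 above the bench. Fully home this face is at x = +189 of the gauge: a 54 gap to the body's end lets fingers go down and push the plate outwards. A steel bar 30 wide, top 26 high, runs through the gap.
- pointer (a point): Tip of the orange pointer that moves with the slide, beside the scale strip (37 above the bench).
- band (a point): Top middle of the green band on the scale strip, 38 above the bench: 14 long along x (the band spans 7 either side of this point), 16 wide. It marks the wanted setting; its x in the gauge's frame is compared with the pointer's.
- paddle (a joint): Angle of the black paddle, rad: 0 up (catch engaged), 0.17 fully pressed. Pressing lifts the catch; the plate is free beyond about 0.11. Light spring (1 to 3 N at the pad), about 3 to 5 N to free a loaded catch; a firm stop at the end. It bobs to about 0.1 at each click.
- press_pad (a point): Top middle of the paddle's rubber pad (34 x 44), 68 above the bench when up; press it straight down, about 17 mm at full travel.
- lock (a joint): Angle of the red lock-off lever, rad: 0 locked (leaning back towards the paddle's pad), 1.3 fully forward (free; leaning towards the pull plate). It frees the paddle from about 0.9 on; push it all the way. Stays where it is left; takes about 1 N.
- lock_tip (a point): Free end of the red lever: a tab 24 wide, 6 thick, 36 long on a pivot that lies at x = -60, 60 above the bench; locked, this end is 93 above the bench at x = -83; it is carried by the paddle.
- ink: Blue ink bottle, 52 across, 100 tall, standing; origin under its centre. Leave alone.
- tape: Roll of blue tape lying flat, 90 across, 25 high; origin under its centre. Leave alone.
- pot: White ceramic cup, 76 across, 80 tall; origin under its centre. Leave alone.
- brush: Paint brush lying on the bench; leave alone.

How it is judged:
By the outcome, as a careful person would: the job done as asked, in the order asked, and still so for the second after the job is handed in, with the robot touching nothing.
It also fails if it takes over 56 s, if anything falls off the work surface, if the arm or the gripper's body presses on something with over 40 N, if the wrist force passes 120 N, or if a joint passes its speed limit or range.

### The arm

A 6-joint arm with a two-finger parallel gripper is mounted at the origin on the work surface. World frame = base frame: x ahead of the robot, y to its left, z up, the work surface at z = 0. Lengths are in mm, angles in rad, forces in N, time in s.
With the tool pointing down it reaches from about 350 to 775 mm from the base axis. Payload 7.3 kg.
Tool frame: the origin (TCP) lies between the finger pads; the fingertips stand 14 mm ahead of it and the grasp point (between the pads) lies 5 mm behind it; y points along the fingers, z is the direction in which the jaws open and shut, and the axes are right-handed (so a half turn about y gives the same grasp; the last joint's range is limited). The gripper opens to 92 mm and grips with 3 to 60 N. Pads are 19 mm wide; open, the fingers measure 130 mm over their backs; the gripper's body (75 mm by 190 mm) begins 47 mm behind the grasp point.
Start: joints at [-1.472, 0.342, 1.524, -0, 1.275, -0.146], TCP at [127.262, -509.36, 240.741] pointing down, gripper open.
Joint ranges: [-2.53, 2.53], [-0.77, 2.02], [0.04, 2.7], [-1, 4.14], [0.28, 2.66], [-3.11, 3.11]. Speed limits (rad/s): [2.57, 2.57, 3.14, 3.14, 3.14, 3.14].

### API

Orientations are given as [roll, pitch, yaw] about the fixed x, y, z axes, in that order (R = Rz(yaw) Ry(pitch) Rx(roll)).
In Python, from plant import bot, vision, order gives the robot as it stands.
- The arm moves only by the tool apply_moves, never from a script. Its argument "rows" is a list of rows, each a list of 3 entries, a list of its own where there are three numbers: the shift along the tool's x, y, z in cm, then the turn about the tool's y in rad, then the finger opening in cm, from 0 to 9.18. A call has 1 to 5 rows; each row is the pose to reach, as a shift and turn from the pose measured when the call began, along the tool's axes at that moment; what a row does not reach only later rows make up. A row lasts 1/8 s, in which the tool goes at most 62.5 mm and 10.7 degrees, less where a joint would pass 70% of its speed; a pose out of reach is approached as far as the arm can. A call with a gripper value outside its range is refused whole. The fingers move at their own pace and stop on an object; the grip force is fixed at half the most. Time passes only in rows, so rows that repeat a pose let the fingers close. It gives the time, the measured TCP pose, the force and the opening at its end, in the units of the state.
- bot.get_obs(): the state, without advancing time (a new reading comes with each control period).
- vision.capture(name): name is "scene" or "top"; returns the picture (400x640x3 uint8, red, green, blue); there is no depth.
- vision.camera_info(name): a dict with "mtx" (3x3 intrinsics, pixels), "rvec" (rotation vector, rad) and "tvec" (3), from world to camera coordinates, as OpenCV has them. Camera axes: x right, y down, z forward; pixel columns grow to the right and rows downward; lengths in mm; the calibration is good to about 2 mm. A picture is of the moment at which its call begins. camera_info takes no time and is no camera call.
- order.close_job(): hands the job in, once; it reports no verdict.
The state is a dict: "time": time; "joint_positions": joint angles; "dq": joint speeds; "tau": joint torques, N m; "tool_pos": TCP position; "tcp_rot": TCP orientation; "contact_force": force on the tool from outside, world axes, zero at the start; "moment": the same for the moment, N m; "grip_width": finger opening in mm.
Only numpy, scipy, OpenCV 4.12 (cv2) and the standard library are available. Lean on these libraries where they do the work, as an engineer would, in place of code of your own. Each camera call takes 0.05 s, during which the arm holds its last target.

## Working session

There is one attempt and no reset: what is moved stays moved. The work goes in short steps, Python scripts to look and compute and a tool call to move; the robot and the scene stay as the last step left them, time stands still between calls to the robot, and variables do not carry over. Pictures are saved under pics/ and viewed, and the job is handed in when it is done.

Besides the shell and the picture viewer there is one more tool, called after "Call:" as name(argument=value, ...), one argument or row to a line, values as JSON. apply_moves: Moves the arm, as the interface text tells. Its arguments: {"type":"object","properties":{"rows":{"type":"array","items":{"type":"array"}}},"required":["rows"]}

```bash
ls; mkdir -p pics; python3 - <<'E'
from plant import bot, vision, order
import cv2
o=bot.get_obs()
for k,v in o.items(): print(k,v)
for n in("scene","top"):
    im=vision.capture(n); cv2.imwrite(f"pics/{n}0.png",im[:,:,::-1])
    print(vision.camera_info(n))
E
```

```text
pics
time 0.0
joint_positions [-1.47198723e+00  3.42729513e-01  1.52498931e+00  4.87898012e-06
  1.27539735e+00 -1.46005201e-01]
dq [-3.56546710e-05 -1.62448270e-03  6.39854562e-04 -1.27774163e-03
  6.74352059e-04 -6.54830543e-04]
tau [ 1.97524344e-06 -4.31246388e+01 -2.44217277e+01  7.18209660e-02
  5.60831744e-02 -1.36314752e-04]
tool_pos [ 127.23064549 -508.96564     240.0510923 ]
tcp_rot [-1.57230295e+00  2.26267480e-04 -2.89677995e+00]
contact_force [0.24300452 0.0330246  0.43027155]
moment [0.01341078 0.00937437 0.02686212]
grip_width 91.77450637576274
{'mtx': array([[389.3391272 ,   0.        , 324.19011969],
       [  0.        , 389.3391272 , 201.26216681],
       [  0.        ,   0.        ,   1.        ]]), 'rvec': array([ 1.16736397,  2.09874065, -1.12170985]), 'tvec': array([ 349.04035953, -165.90419603, 1600.66628593])}
{'mtx': array([[491.93279527,   0.        , 317.80863889],
       [  0.        , 491.93279527, 211.06023392],
       [  0.        ,   0.        ,   1.        ]]), 'rvec': array([ 2.1596277 , -2.20871319,  0.09562739]), 'tvec': array([ -57.09994781,  610.6913879 , 1408.0614366 ])}
```

View pics/scene0.png

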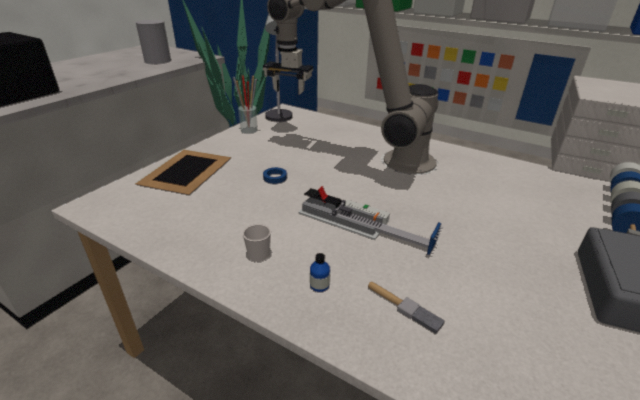

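View pics/top0.png

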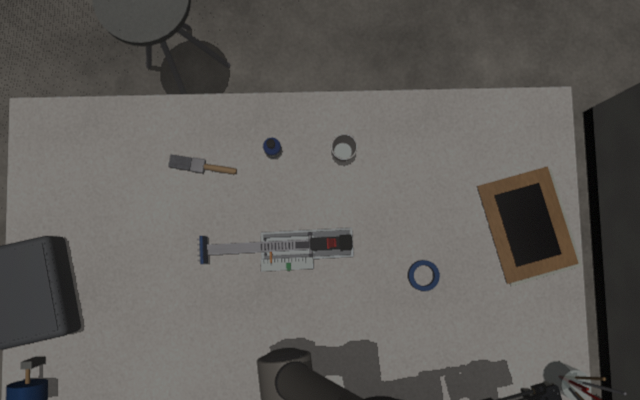

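```bash
cat > h.py <<'E'
import numpy as np, cv2
from plant import bot, vision, order
def cam(n):
    c=vision.camera_info(n);R=cv2.Rodrigues(c['rvec'])[0];return c['mtx'],R,np.array(c['tvec']).ravel()
def ray(n,uv,z):
    K,R,t=cam(n);d=R.T@np.linalg.inv(K)@[uv[0],uv[1],1];o=-R.T@t
    return o+d*(z-o[2])/d[2]
def proj(n,p):
    K,R,t=cam(n);q=K@(R@np.array(p,float)+t);return q[:2]/q[2]
def crop(n,im,x,y,w,h,s,out):
    cv2.imwrite(out,cv2.resize(im[y:y+h,x:x+w,::-1],None,fx=s,fy=s,interpolation=cv2.INTER_CUBIC))
def masks(im):
    h=cv2.cvtColor(im,cv2.COLOR_RGB2HSV);H,S,V=[h[:,:,i].astype(int) for i in range(3)]
    return dict(red=((H<6)|(H>172))&(S>150)&(V>60),orange=(H>7)&(H<20)&(S>110)&(V>90),green=(H>45)&(H<85)&(S>90)&(V>40),blue=(H>100)&(H<125)&(S>120)&(V>40))
def blobs(m,box,amin=4):
    x,y,w,h=box;mm=np.zeros(m.shape,np.uint8);mm[y:y+h,x:x+w]=m[y:y+h,x:x+w]
    n,l,st,c=cv2.connectedComponentsWithStats(mm)
    return [(st[i].tolist(),c[i].round(2).tolist()) for i in range(1,n) if st[i][4]>=amin]
E
python3 - <<'E'
from h import *
t=vision.capture("top");s=vision.capture("scene")
crop("top",t,190,215,180,70,4.4,"pics/t1.png");crop("scene",s,290,170,160,100,5,"pics/s1.png")
for n,im,b in(("top",t,(190,215,180,70)),("scene",s,(290,170,160,100))):
    for k,m in masks(im).items(): print(n,k,blobs(m,b))
E
```

```text
top red [([334, 242, 2, 4, 6], [334.33, 243.83]), ([327, 244, 2, 4, 5], [327.8, 245.4])]
top orange [([270, 252, 2, 10, 18], [270.56, 256.06])]
top green [([287, 264, 3, 5, 13], [288.0, 265.69])]
top blue [([201, 237, 1, 8, 8], [201.0, 240.5])]
scene red [([318, 187, 10, 13, 62], [322.27, 193.48])]
scene orange [([373, 213, 6, 8, 20], [375.05, 216.45])]
scene green [([364, 205, 4, 3, 10], [365.5, 206.0])]
scene blue [([428, 223, 12, 31, 97], [432.93, 238.55]), ([311, 262, 18, 8, 123], [319.38, 266.0])]
```

View pics/t1.png

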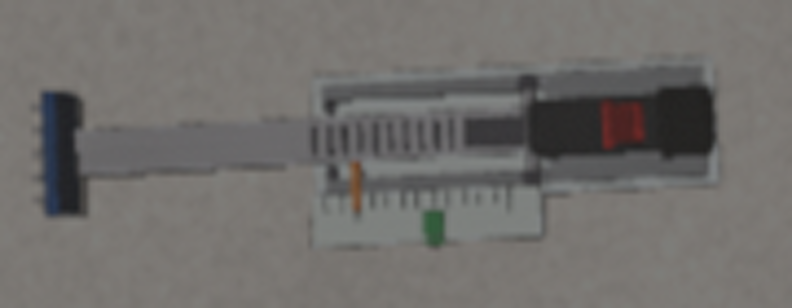

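View pics/s1.png

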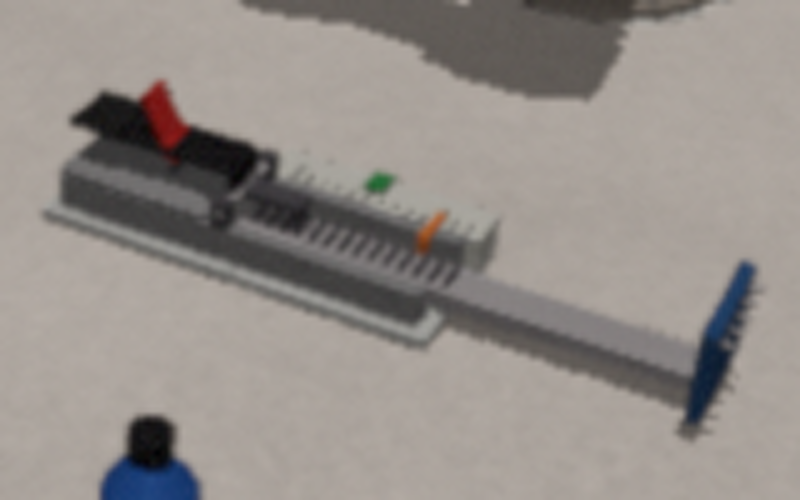

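```bash
python3 - <<'E'
from h import *
f=lambda u,v:(190+(u+.5)/4.4-.5,215+(v+.5)/4.4-.5)
pts=dict(baseTR=(714,60,5),baseBR=(718,186,5),baseTL=(313,77,5),stripBL=(312,247,37),stripBR=(542,238,37),ptr_tip=(359,213,37),ptr_base=(355,162,37),greenTL=(424,211,38),greenTR=(443,210,38),greenB=(433,245,38),padR=(714,120,68),padTR=(710,88,68),padBR=(712,150,68),padL=(658,122,68),plateinT=(80,94,76),plateinB=(85,213,76),plateoutT=(43,93,76),redL=(602,125,75),redR=(645,122,93),redT=(622,100,85),redB=(622,148,85),padc=(685,120,68))
P={}
for k,(u,v,z) in pts.items():
    P[k]=ray("top",f(u,v),z);print(k,P[k].round(1))
# scene checks
for k,uv,z in(("s_green",(365.5,206),38),("s_redtip",(290+158/5,170+85/5),93),("s_padfarL",(290+70/5,170+118/5),68),("s_padfarR",(290+102/5,170+93/5),68),("s_ptrtip",(290+441/5,170+214/5),37),("s_plateTop",(290+747/5,170+265/5),76),("s_baseL",(290+45/5,170+213/5),2),("s_baseR",(290+422/5,170+343/5),2)):
    print(k,ray("scene",uv,z).round(1))
E
```

```text
baseTR [ 557.8 -170.2    5. ]
baseBR [ 473.8 -170.5    5. ]
baseTL [552.5  98.1   5. ]
stripBL [440.9  96.8  37. ]
stripBR [443.2 -52.6  37. ]
ptr_tip [462.1  66.   37. ]
ptr_base [495.2  68.1  37. ]
greenTL [462.5  23.7  38. ]
greenTR [462.8  11.3  38. ]
greenB [440.4  18.2  38. ]
padR [ 516.8 -164.2   68. ]
padTR [ 537.2 -162.3   68. ]
padBR [ 497.7 -162.4   68. ]
padL [ 516.3 -128.4   68. ]
plateinT [542.2 238.3  76. ]
plateinB [467.  235.5  76. ]
plateoutT [543.4 261.7  76. ]
redL [515.1 -92.4  75. ]
redR [ 516.1 -119.    93. ]
redT [ 530.4 -105.2   85. ]
redB [ 500.2 -104.4   85. ]
padc [ 517.2 -145.7   68. ]
s_green [453.6  19.2  38. ]
s_redtip [ 508.8 -112.6   93. ]
s_padfarL [ 538.7 -159.5   68. ]
s_padfarR [ 501.6 -159.2   68. ]
s_ptrtip [465.   68.9  37. ]
s_plateTop [470.2 257.8  76. ]
s_baseL [ 556.9 -167.4    2. ]
s_baseR [547.2  97.7   2. ]
```

```bash
cat >> h.py <<'E'
from scipy.spatial.transform import Rotation as Ro
A=np.array([-.022,1.0])/np.hypot(.022,1);C=np.array([512.8,-35.4])
def G(x,y,z): # gauge->world
    p=C+x*A+y*np.array([-A[1],A[0]]);return np.array([*p,z])
def toG(p): d=np.array(p[:2])-C;return np.array([d@A,d@[-A[1],A[0]],p[2]])
def shift(p,yaw=None):
    o=bot.get_obs();R=Ro.from_euler('xyz',o['tcp_rot']).as_matrix()
    print('t',o['time'].__round__(2),'G',toG(o['tool_pos']).round(1),'F',np.round(o['contact_force'],1),'shift cm',(R.T@(np.array(p)-o['tool_pos'])/10).round(2))
    if yaw is not None: print('turn',round(o['tcp_rot'][2]-yaw,3))
E
python3 -c "
from h import *
shift(G(-108,0,240),-1.549)"
```

```text
t 0.2 G [-465.1  395.9  240.3] F [ 0.4 -0.7  0.1] shift cm [-46.5    0.06 -26.08]
turn -1.348
```

Call:
apply_moves(
  rows=[
    [[-5, 0, -2.8], -0.15, 0],
    [[-10, 0, -5.6], -0.3, 0],
    [[-15, 0, -8.4], -0.45, 0],
    [[-20, 0, -11.2], -0.6, 0],
    [[-25, 0, -14], -0.75, 0],
  ],
)

```text
time: 0.82
tool_pos: [336.9, -311.3, 240.5]
tcp_rot: [-1.571, 0.001, -2.142]
contact_force: [0.2, -0.8, 0.6]
grip_width: 46.3
```

```bash
python3 -c "
from h import *
shift(G(-108,0,240),-1.549)"
```

```text
t 0.82 G [-272.   181.9  240.5] F [ 0.2 -0.8  0.6] shift cm [-23.76   0.07   5.91]
turn -0.593
```

Call:
apply_moves(
  rows=[
    [[-5, 0, 1.2], -0.12, 0],
    [[-10, 0, 2.4], -0.24, 0],
    [[-15, 0, 3.6], -0.36, 0],
    [[-20, 0, 4.8], -0.48, 0],
    [[-23.8, 0, 5.9], -0.593, 0],
  ],
)

```text
time: 1.45
tool_pos: [516.4, -141.2, 240.5]
tcp_rot: [-1.571, 0.001, -1.544]
contact_force: [0.9, -0.2, 0.0]
grip_width: 1.1
```

```bash
python3 -c "
from h import *
shift(G(-108,0,150),-1.549)"
```

```text
t 1.45 G [-105.9   -1.3  240.5] F [ 0.9 -0.2  0. ] shift cm [ 0.22  9.05 -0.13]
turn 0.005
```

Call:
apply_moves(
  rows=[
    [[0.2, 5, -0.1], 0, 0],
    [[0.2, 9, -0.1], 0, 0],
    [[0.2, 12, -0.1], 0, 0],
    [[0.2, 14.2, -0.1], 0, 0],
    [[0.2, 14.8, -0.1], 0, 0],
  ],
)

```text
time: 2.08
tool_pos: [514.7, -142.8, 91.1]
tcp_rot: [-1.574, 0.002, -1.544]
contact_force: [0.5, 0.6, -0.2]
grip_width: 0.4
```

```bash
python3 - <<'E'
from h import *
shift(G(-108,0,92),-1.549)
s=vision.capture("scene");crop("scene",s,270,130,190,130,4.2,"pics/s2.png")
E
```

```text
t 2.08 G [-107.4    0.5   91.1] F [ 0.5  0.6 -0.2] shift cm [ 0.06 -0.09  0.05]
turn 0.005
```

View pics/s2.png

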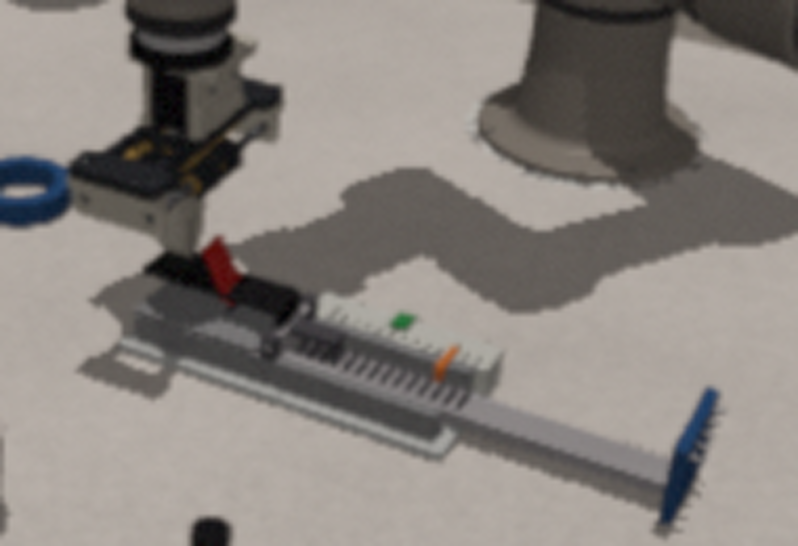

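Call:
apply_moves(
  rows=[
    [[-1, 0, 0], 0, 0],
    [[-2, 0, 0], 0, 0],
    [[-3, 0, 0], 0, 0],
    [[-4, 0, 0], 0, 0],
    [[-4.8, 0, 0], 0, 0],
  ],
)

```text
time: 2.75
tool_pos: [513.7, -94.4, 91.5]
tcp_rot: [-1.573, 0.001, -1.544]
contact_force: [-1.4, -11.2, 1.5]
grip_width: 0.5
```

Call:
apply_moves(
  rows=[
    [[-0.2, 0, 0], 0, 0],
    [[-0.4, 0, 0], 0, 0],
  ],
)

```text
time: 3.0
tool_pos: [514.1, -93.2, 92.1]
tcp_rot: [-1.571, -0.005, -1.542]
contact_force: [-2.2, -19.3, 2.1]
grip_width: 0.6
```

```bash
python3 - <<'E'
from h import *
shift(G(-57,0,92),-1.549)
s=vision.capture("scene");crop("scene",s,270,130,190,130,4.2,"pics/s3.png")
E
```

```text
t 3.0 G [-57.8   0.   92.1] F [ -2.2 -19.3   2.1] shift cm [-0.08  0.    0.  ]
turn 0.007
```

View pics/s3.png

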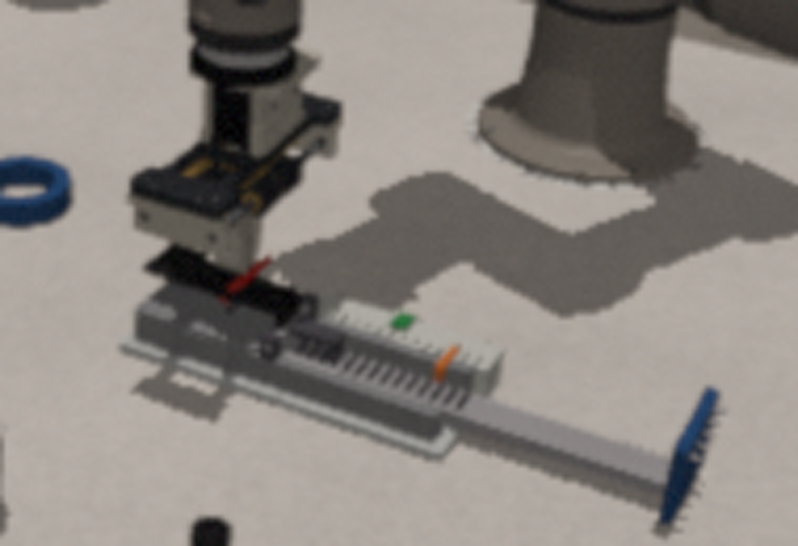

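Call:
apply_moves(
  rows=[
    [[1.5, 0, 0], 0, 0],
    [[3.5, 0, 0], 0, 0],
    [[5.35, 0, 0], 0, 0],
    [[5.35, 0.6, 0], 0, 0],
    [[5.35, 1.0, 0], 0, 0],
  ],
)

```text
time: 3.68
tool_pos: [515.2, -146.8, 81.7]
tcp_rot: [-1.572, -0.004, -1.543]
contact_force: [-1.2, -3.2, 6.5]
grip_width: 0.5
```

Call:
apply_moves(
  rows=[
    [[0, 0.5, 0], 0, 0],
    [[0, 1.0, 0], 0, 0],
    [[0, 1.3, 0], 0, 0],
  ],
)

```text
time: 4.05
tool_pos: [515.5, -146.7, 68.6]
tcp_rot: [-1.571, -0.005, -1.542]
contact_force: [0.8, -3.1, 3.1]
grip_width: 0.2
```

Call:
apply_moves(
  rows=[
    [[0, 0.3, 0], 0, 0],
    [[0, 0.5, 0], 0, 0],
    [[0, 0.6, 0], 0, 0],
  ],
)

```text
time: 4.42
tool_pos: [515.9, -147.0, 64.4]
tcp_rot: [-1.57, -0.006, -1.542]
contact_force: [-5.3, -2.4, 21.4]
grip_width: 0.2
```

```bash
python3 - <<'E'
from h import *
shift(G(-111,0,92),-1.549)
s=vision.capture("scene");crop("scene",s,270,130,190,130,4.2,"pics/s4.png")
t=vision.capture("top");crop("top",t,190,205,180,80,4.4,"pics/t4.png")
E
```

```text
t 4.42 G [-111.6   -0.6   64.4] F [-5.3 -2.4 21.4] shift cm [-0.04 -2.76 -0.06]
turn 0.007
```

View pics/s4.png

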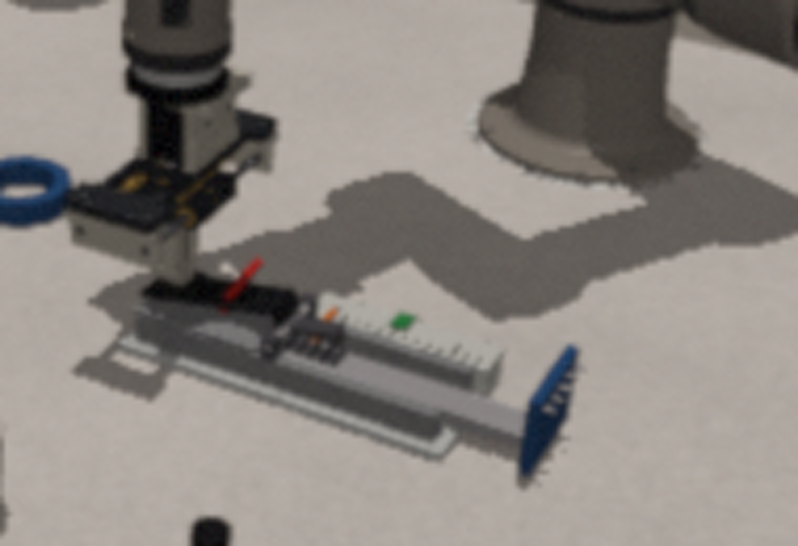

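View pics/t4.png

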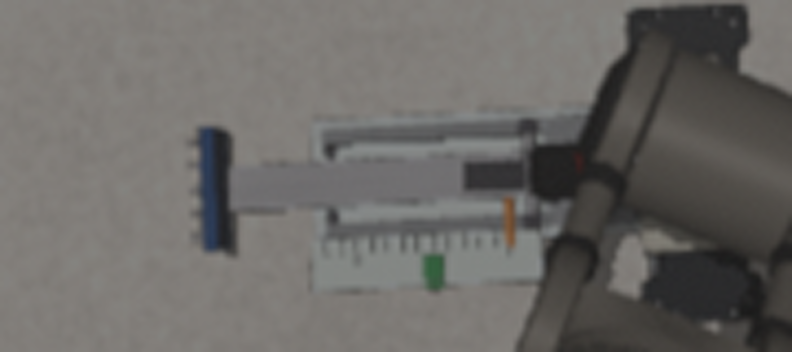

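Call:
apply_moves(
  rows=[
    [[0, -1, 0], 0, 0],
    [[0, -3, 0], 0, 0],
    [[0, -6, 0], 0, 0],
    [[0, -9, 0], 0, 0],
  ],
)

```text
time: 5.03
tool_pos: [515.2, -145.5, 154.8]
tcp_rot: [-1.572, -0.004, -1.541]
contact_force: [0.4, -0.1, 0.3]
grip_width: 0.4
```

```bash
python3 - <<'E'
from h import *
t=vision.capture("top");s=vision.capture("scene")
for n,im in(("top",t),("scene",s)):
  h=cv2.cvtColor(im,cv2.COLOR_RGB2HSV).astype(float)
  x0,y0,w,hh=(240,215,90,70) if n=="top" else (330,190,70,40)
  f=im.astype(float)
  g=np.clip(f[...,1]-np.maximum(f[...,0],f[...,2])-10,0,None); o=np.clip(f[...,0]-f[...,2]-25,0,None)*(h[...,0]>5)*(h[...,0]<22)
  P=[]
  for W,z in((g,38),(o,37)):
    W=W[y0:y0+hh,x0:x0+w];yy,xx=np.mgrid[y0:y0+hh,x0:x0+w]
    c=((W*xx).sum()/W.sum(),(W*yy).sum()/W.sum());p=toG(ray(n,c,z));P.append(p);print(n,np.round(c,2),p.round(1),W.sum())
  print("diff",P[0][0]-P[1][0])
shift(G(160,0,160),-1.549)
crop("top",t,190,205,180,80,4.4,"pics/t5.png")
E
```

```text
top [288.11 265.99] [54.5 59.  38. ] 530.0
top [305.36 254.87] [ 3.9 29.6 37. ] 680.0
diff 50.58388912265866
scene [365.35 205.94] [55.4 58.1 38. ] 448.0
scene [347.85 204.72] [ 3.9 36.1 37. ] 540.0
diff 51.495126271232806
t 5.12 G [-111.    -1.9  157.2] F [-0.7 -0.3  1.1] shift cm [-2.71e+01 -4.80e-01  2.00e-02]
turn 0.008
```

View pics/t5.png

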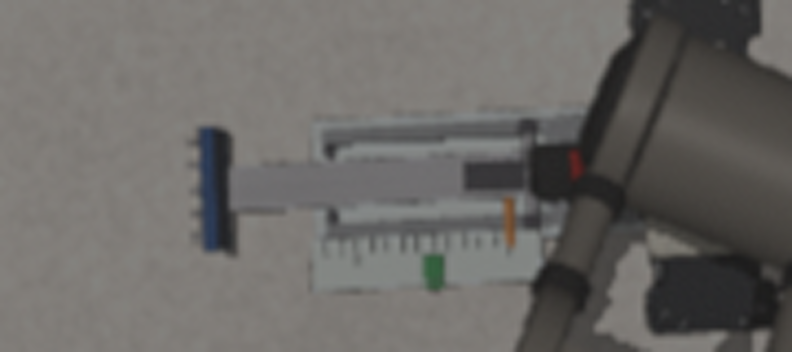

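Call:
apply_moves(
  rows=[
    [[-6, 0, 0], 0, 0],
    [[-12, 0, 0], 0, 0],
    [[-18, 0, 0], 0, 0],
    [[-24, 0, 0], 0, 0],
    [[-27.2, -0.5, 0], 0.008, 0],
  ],
)

```text
time: 5.75
tool_pos: [507.3, 128.6, 158.6]
tcp_rot: [-1.569, -0.007, -1.547]
contact_force: [0.5, -0.6, 0.1]
grip_width: 0.3
```

```bash
python3 - <<'E'
from h import *
shift(G(161,0,50),-1.549)
E
```

```text
t 5.75 G [164.1   1.9 158.6] F [ 0.5 -0.6  0.1] shift cm [ 0.24 10.86  0.17]
turn 0.002
```

Call:
apply_moves(
  rows=[
    [[0.25, 3, 0.2], 0, 0],
    [[0.25, 6, 0.2], 0, 0],
    [[0.25, 8.5, 0.2], 0, 0],
    [[0.25, 10.2, 0.2], 0, 0],
    [[0.25, 10.8, 0.2], 0, 0],
  ],
)

```text
time: 6.38
tool_pos: [508.0, 125.6, 48.6]
tcp_rot: [-1.573, -0.007, -1.547]
contact_force: [-0.3, -0.6, 0.5]
grip_width: 0.6
```

```bash
python3 - <<'E'
from h import *
shift(G(179.5,0,50),-1.549)
s=vision.capture("scene");crop("scene",s,290,130,190,130,4.2,"pics/s6.png")
E
```

```text
t 6.38 G [161.1   1.3  48.6] F [-0.3 -0.6  0.5] shift cm [-1.84 -0.15  0.13]
turn 0.002
```

View pics/s6.png

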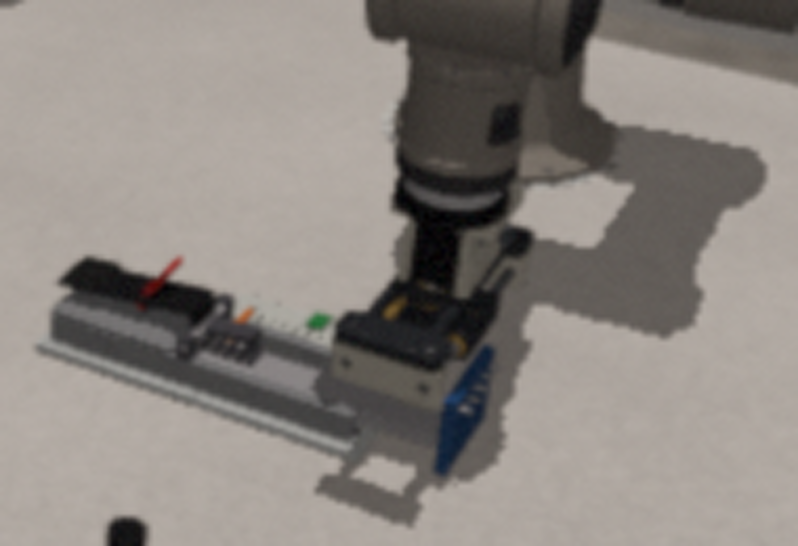

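Call:
apply_moves(
  rows=[
    [[-1.2, 0, 0], 0, 0],
    [[-2.2, 0, 0], 0, 0],
    [[-3.2, 0, 0], 0, 0],
    [[-4.2, 0, 0], 0, 0],
    [[-5.2, 0, 0], 0, 0],
  ],
)

```text
time: 7.05
tool_pos: [506.8, 176.7, 48.8]
tcp_rot: [-1.573, -0.01, -1.545]
contact_force: [0.1, -9.2, 0.7]
grip_width: 0.7
```

```bash
cat > m.py <<'E'
from h import *
def meas(tag):
  t=vision.capture("top");s=vision.capture("scene")
  for n,im in(("top",t),("scene",s)):
    h=cv2.cvtColor(im,cv2.COLOR_RGB2HSV).astype(float)
    x0,y0,w,hh=(240,215,90,70) if n=="top" else (330,190,70,40)
    f=im.astype(float);yy,xx=np.mgrid[y0:y0+hh,x0:x0+w]
    g=np.clip(f[...,1]-np.maximum(f[...,0],f[...,2])-10,0,None); o=np.clip(f[...,0]-f[...,2]-25,0,None)*(h[...,0]>5)*(h[...,0]<22)
    P=[]
    for W,z in((g,38),(o,37)):
      W=W[y0:y0+hh,x0:x0+w]
      if W.sum()<50: P.append(np.full(3,np.nan));continue
      c=((W*xx).sum()/W.sum(),(W*yy).sum()/W.sum());P.append(toG(ray(n,c,z)))
    print(n,P[0].round(1),P[1].round(1),"band-ptr",round(P[0][0]-P[1][0],1))
  crop("top",t,190,205,180,80,4.4,f"pics/t{tag}.png");crop("scene",s,290,150,160,110,4.6,f"pics/s{tag}.png")
E
python3 -c "
from m import *
meas('7');shift(G(179.5+53,0,50),-1.549)"
```

```text
top [54.5 58.9 38. ] [38.9 30.5 37. ] band-ptr 15.5
scene [55.4 58.  38. ] [41.2 28.6 37. ] band-ptr 14.2
t 7.15 G [213.2   1.4  48.8] F [ 0.  -5.5 -0.7] shift cm [-1.93 -0.14  0.14]
turn 0.004
```

View pics/s7.png

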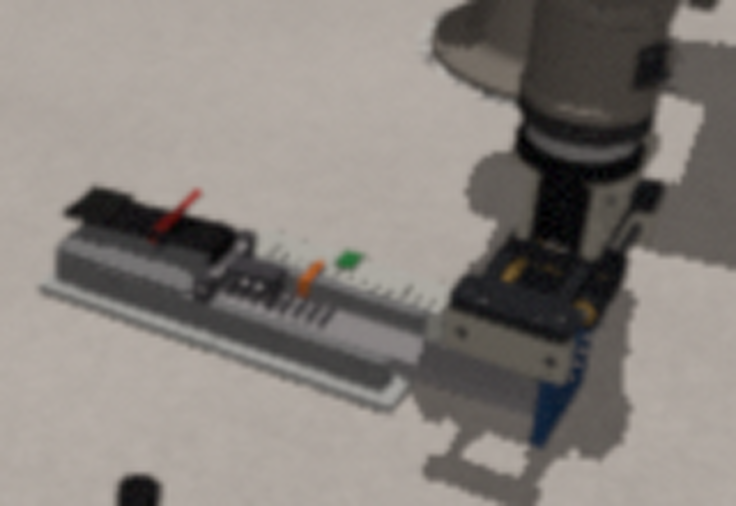

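View pics/t7.png

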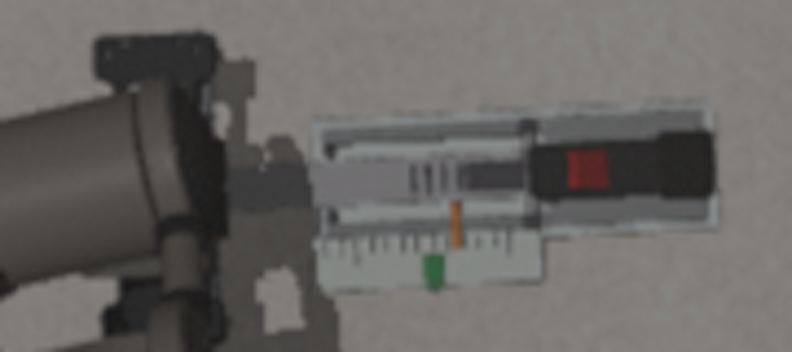

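Call:
apply_moves(
  rows=[
    [[-0.6, 0, 0], 0, 0],
    [[-1.1, 0, 0], 0, 0],
    [[-1.6, 0, 0], 0, 0],
    [[-1.9, 0, 0], 0, 0],
    [[-1.9, 0, 0], 0, 0],
  ],
)

```text
time: 7.78
tool_pos: [506.2, 196.0, 48.8]
tcp_rot: [-1.573, -0.011, -1.544]
contact_force: [0.6, -9.7, -2.3]
grip_width: 0.5
```

```bash
python3 -c "
from m import *
meas('8');shift(G(179.5+53,0,50),-1.549)"
```

```text
top [54.5 59.  38. ] [58.4 30.3 37. ] band-ptr -4.0
scene [55.4 59.  38. ] [57.1 27.1 37. ] band-ptr -1.8
t 7.88 G [231.5   1.5  48.8] F [ 0.1 -7.9 -2. ] shift cm [-0.1  -0.12  0.15]
turn 0.005
```

Call:
apply_moves(
  rows=[
    [[0.2, 0, 0], 0, 0],
    [[0.4, 0, 0], 0, 0],
    [[0.7, 0, 0], 0, 0],
    [[1.2, 0, 0], 0, 0],
    [[1.6, 0, 0], 0, 0],
  ],
)

```text
time: 8.5
tool_pos: [506.7, 180.1, 49.3]
tcp_rot: [-1.572, -0.01, -1.544]
contact_force: [1.1, 0.0, 0.1]
grip_width: 0.5
```

```bash
python3 -c "
from m import *
meas('9');shift(G(179.5+20,0,50),-1.549)"
```

```text
top [54.5 58.9 38. ] [54.4 29.8 37. ] band-ptr 0.1
scene [55.7 58.9 38. ] [52.4 26.6 37. ] band-ptr 3.3
t 8.6 G [215.3   1.4  49.2] F [-0.5  0.1  0.4] shift cm [ 1.58 -0.07  0.13]
turn 0.005
```

View pics/t9.png

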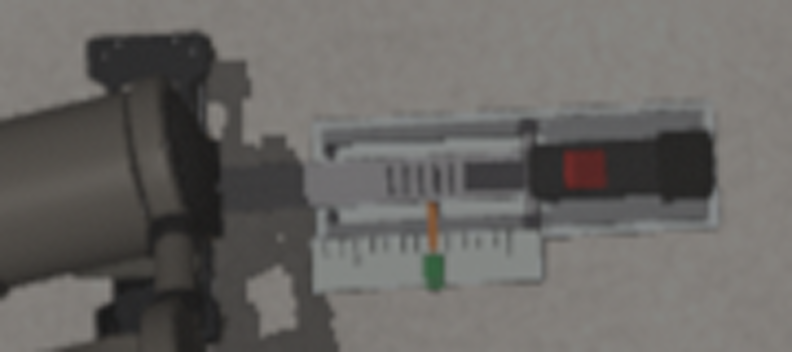

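Call:
apply_moves(
  rows=[
    [[0.3, -2, 0], 0, 0],
    [[0.3, -6, 0], 0, 0],
    [[0.3, -11, 0], 0, 0],
    [[0.3, -16, 0], 0, 0],
    [[0.3, -18, 0], 0, 0],
  ],
)

```text
time: 9.22
tool_pos: [508.0, 179.0, 232.6]
tcp_rot: [-1.567, -0.009, -1.544]
contact_force: [0.6, -0.1, 0.1]
grip_width: 0.6
```

Call:
apply_moves(
  rows=[
    [[0, 0, 0], 0, 0],
    [[0, 0, 0], 0, 0],
  ],
)

```text
time: 9.48
tool_pos: [507.6, 179.0, 231.7]
tcp_rot: [-1.568, -0.01, -1.544]
contact_force: [0.5, -0.2, 0.6]
grip_width: 0.4
```

```bash
python3 -c "
from m import *
meas('10');shift(G(179.5+20,0,50),-1.549)
cv2.imwrite('pics/s11.png',vision.capture('scene')[:,:,::-1])"
```

```text
top [54.4 59.  38. ] [54.4 29.8 37. ] band-ptr 0.1
scene [55.6 59.  38. ] [51.7 27.3 37. ] band-ptr 4.0
t 9.57 G [214.4   0.7 231.2] F [ 0.6  0.8 -0.9] shift cm [ 1.31 18.13  0.04]
turn 0.005
```

View pics/t10.png

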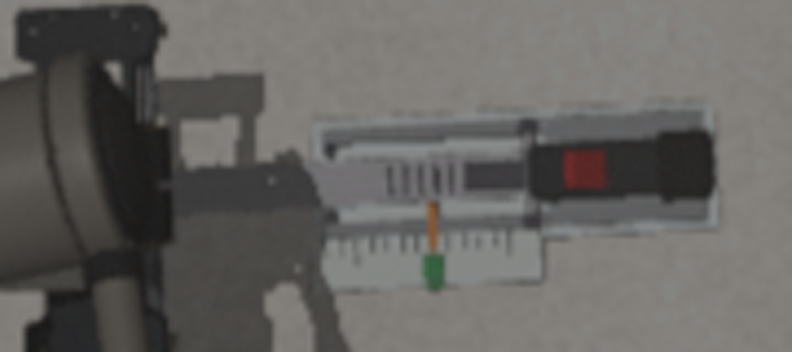

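View pics/s11.png

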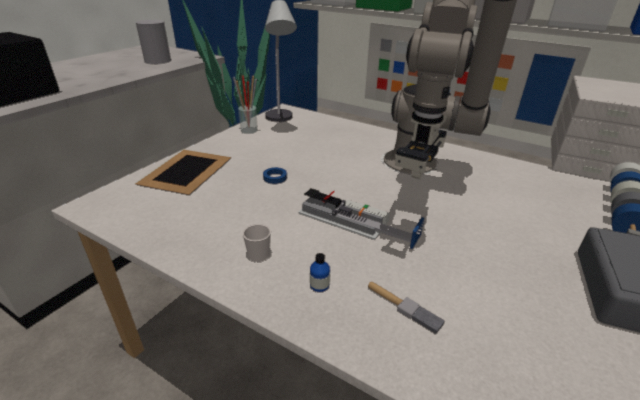

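View pics/s10.png

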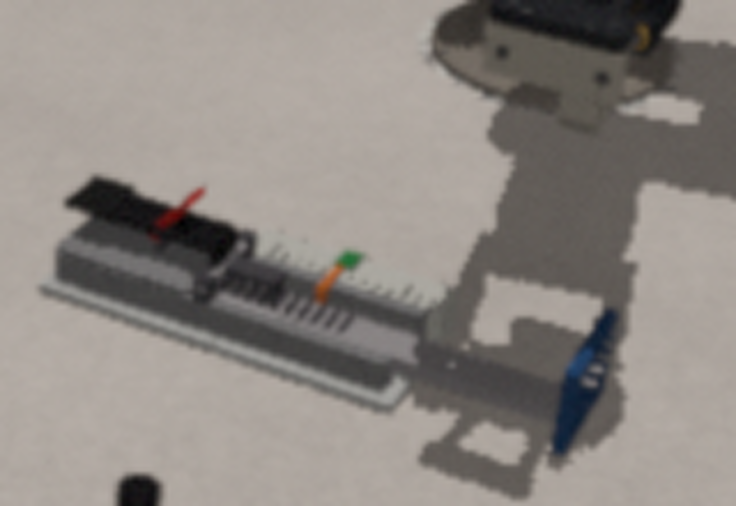

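The tip of the orange pointer, at about (343, 263) in the crop, meets the green band at (349, 260). The lever is forward, the paddle is up and the arm is clear. Handing in.

```bash
python3 -c "
from plant import order
print(order.close_job())"
```

```text
the job is handed in; nothing more can be done
None
```

The job is done and handed in at about 9.6 s of the 56 s allowed; it reports no verdict.

- **Lever and paddle:** I pushed the red lever forward until it hit its stop (19 N). I then pressed the paddle down to its firm stop (21 N). The pictures showed the plate run home.
- **Plate:** With the paddle released, I drew the plate out to about 54 mm and eased off, so the catch holds it at the 50 mm tooth. The arm was then lifted clear, and the wrist force reads about zero.
- **Last checks:** In the top view the pointer is 0.1 mm from the band's middle, and that reading did not change after the arm let go.
- **Disagreement:** The scene view read a 4 mm offset, still within the band's ±7 mm. I trust it less because its colour mask also catches the lower, sloping part of the pointer. In that picture the tip visibly meets the band.
- **Other things on the bench:** The band's measured position stayed within 0.3 mm. I checked the bottle, tape, cup and brush only by eye, and they look unmoved.

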